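# Clamp a glass dish in the lidding clamp and snap its lid shut

## Robot

A 7-joint arm with a two-finger parallel gripper is mounted at the origin on the work surface. World frame = base frame: x ahead of the robot, y to its left, z up, the work surface at z = 0. Lengths are in m, angles in rad, forces in N, time in s.
With the tool pointing down it reaches from about 0.425 to 0.925 m from the base axis. Payload 6.8 kg.
Tool frame: the origin (TCP) lies on the mounting face of the last link; the fingertips stand 182 mm ahead of it and the grasp point (between the pads) lies 163 mm ahead of it; z points along the fingers, y is the line along which they close (so a half turn about z gives the same grasp; the last joint's range is limited). The gripper opens to 88 mm and grips with 3 to 60 N. Pads are 20 mm wide; open, the fingers measure 115 mm over their backs; the gripper's body (75 mm by 178 mm) begins 61 mm behind the grasp point.
Start: joints at [-1.333, 0.477, 0.022, 1.555, -0.011, 1.109, -0.083], TCP at [0.229, 0.635, 0.405] pointing down, gripper open.
Joint ranges: [-2.96, 2.96], [-0.34, 2.1], [-1.41, 1.46], [0.24, 2.44], [-1.37, 4.51], [0.17, 1.92], [-2.96, 2.96]. Speed limits (rad/s): [2.39, 2.39, 3.14, 3.14, 3.14, 3.14, 3.14].

## Interface

Orientations are given as [roll, pitch, yaw] about the fixed x, y, z axes, in that order (R = Rz(yaw) Ry(pitch) Rx(roll)).
In Python, from rig import ctrl, read_state, vision gives the robot as it stands. The module is installed in compiled form; this text tells all that it offers. Calls block until the motion is done:
- ctrl.goto(position, orientation): joint-space move of the TCP to a pose.
- ctrl.movel(position, frame=None, feed=0.15, threshold=None): straight line of the TCP; frame=None keeps the orientation; feed is the mean speed in m/s. With threshold (N) it stops when the force on the tool has changed by that much, and returns True; else False.
- ctrl.set_joints(angles): joint-space move.
- ctrl.set_gripper(opening): finger opening in m; the grip force is fixed at half the most; returns when the fingers have stopped.
- ctrl.wait(seconds).
- ctrl.inverse_kinematics(position, orientation): joint angles nearest the present ones, or None.
- read_state(): the state.
- vision.snapshot(name): name is "scene" or "top" or "wrist"; returns a dict with "frame" (384x512x3 uint8, red, green, blue), "camera_matrix" (3x3 intrinsics, pixels), "rvec" (rotation vector, rad) and "tvec" (3), from world to camera coordinates, as OpenCV has them; the wrist camera has in their place "T_tool_cam" (4x4, takes a point from camera to tool coordinates, whose origin is the TCP and whose axes are the flange's). Camera axes: x right, y down, z forward; pixel columns grow to the right and rows downward; lengths in m; the calibration is good to about 2 mm. A picture is of the moment at which its call begins: read the wrist's pose just before it. There is no depth.
A pose or a line that the arm cannot do raises ctrl.IKError and nothing moves.
- ctrl.close_job(): hands the job in; it is judged then, once.
The state is a dict: "time_s": time; "joint_positions": joint angles; "qvel": joint speeds; "joint_torque": joint torques, N m; "tcp_pos": TCP position; "ee_rot": TCP orientation; "wrist_force": force on the tool from outside, world axes, zero at the start; "torque": the same for the moment, N m; "grip_width": finger opening in m; "finger_force": force on a finger pad.
Only numpy, scipy, OpenCV 4.12 (cv2) and the standard library are available. Lean on these libraries where they do the work, as an engineer would, in place of code of your own. Each camera call takes 0.05 s, during which the arm holds its last target. There are 200 camera calls.

## Task

Close the glass meal dish that stands in the lidding clamp. First wind the handwheel clockwise until the jaw's sprung pad holds the dish snugly against the fixed stop at the other end, without crushing the glass; then press the dish's hinged lid down past its detent so that it snaps fully shut. Leave the dish clamped and shut, and the other kitchen things where they are.

Things in the scene. Friction and masses are not known exactly. Their poses are not given: they have to be found in the camera images.
- press: The lidding clamp, fixed to the counter: an aluminium bed 200 x 460 x 20 mm (x, y, z). Origin at the centre of the bed's underside, on the counter; the bed's top is 20 mm up. y runs along the bed, from the fixed stop (-y end) to the grey gear housing (+y end, 140 x 120 mm, top 75 mm up) that carries the flat-lying black handwheel.
- wheel_axis (a point): Point on the handwheel's vertical axis, 127 mm above the counter, level with the place to grip the crank knob. The wheel's rim is 128 mm across and its top is 101 mm above the counter.
- crank_grip (a point): Grip point of the crank knob that stands up on the handwheel: an upright black round knob, 24 mm across, from 102 to 152 mm above the counter, 50 mm off the wheel's axis; it spins freely on its own upright pin, so that a gripper can hold it with constant yaw and carry it round in a circle. This point is on the knob's axis, 127 mm above the counter.
- wheel (a joint): Angle of the handwheel in rad; grows when turned clockwise seen from above, from 0 (jaw right back) to 11.5. Each rad moves the jaw 10 mm towards the fixed stop. The wheel is stiff (0.3 N m) and stays where it is left.
- jaw (a joint): Travel of the jaw in m from its right-back position towards the fixed stop (10 mm per rad of the wheel).
- pad_face (a point): Centre of the front face of the black rubber pad (100 mm wide, 36 mm high) carried on springs by the steel jaw; the face looks along the clamp's -y, to the dish. It moves with jaw and pad.
- pad (a joint): How far the pad is pushed back into the jaw in m: 0 when free, bottoms at 0.012. Spring 2.5 N per mm, so 5 mm is a snug 12 N. Wound on after it has bottomed, the force rises steeply and the glass is crushed.
- stop_face (a point): Centre of the inner face of the fixed steel stop (120 mm wide, 20 to 70 mm above the counter) at the clamp's -y end; the face looks along the clamp's +y, to the dish.
- dish: Loose glass dish with a hinged grey plastic lid, 120 x 150 x 60 mm (x, y, z; y lies along the clamp's bed), 0.7 kg, standing on the bed between pad and stop, a little clear of the stop, so that the pad pushes it home. Origin at the centre of its underside. The lid's hinge runs along y at the dish's far (+x) upper edge.
- lid (a joint): Angle of the lid in rad: 0 shut, 0.75 to 1.05 at the start (open, free edge up and to the dish's -x side). A weak hinge spring opens it. Last 0.15 rad: the free edge must be pressed (about 5 N) past a sprung steel roller catch at the middle of the dish's front (-x) edge, then it snaps under it; short of that it springs open again.
- lid_hinge (a point): Centre of the lid's hinge line, at the height of the lid's underside (60 mm above the dish's underside).
- lid_edge (a point): Middle of the lid's upper surface at its free edge, 120 mm from the hinge; the lid is 8 mm thick, 154 mm wide along y. The roller catch, 50 mm wide, stands in front of the middle of this edge when the lid is shut, its top 20 mm above the dish's rim (so press the lid 20 mm or more behind its edge, or beside the catch).
- bowl: Bystander: round glass bowl, 110 mm across, 55 mm high. Origin at the centre of its underside, as for all the bystanders.
- lidded_box: Bystander: closed glass food box with grey lid, 114 x 144 x 62 mm.
- jar: Bystander: glass jar with steel cap, 68 mm across, 110 mm high.
- mill: Bystander: dark wooden pepper mill, 56 mm across, 158 mm high.
- pepper: Bystander: red bell pepper, 84 mm across, 92 mm high.
- mug: Bystander: white mug, 84 mm across, 85 mm high.
Things that resemble listed ones, but are neither listed nor needed, are in the scene too. What is shaped like the dish but orange or yellow is not meant.

How it is judged:
On the way, in this order (a step that is already met when the one before it is completed fails the run):
1. the dish is held between the sprung pad and the fixed stop (over 3 N on each) while the lid still stands open (over 0.5 rad) (contact force between pad and dish above 3 N and contact force between dish and stop above 3 N and value of joint lid above 0.5 rad), for 0.2 s.
2. the lid is shut (under 0.05 rad) with the dish still clamped (value of joint lid below 0.05 rad and contact force between pad and dish above 3 N), for 0.2 s.
At the end, for the whole second after the job is handed in: The lid is shut (under 0.05 rad), the dish stands flat on the bed at rest and is held between pad and stop with over 3 N on each (all of step 2 and contact force between dish and stop above 3 N and z of dish in the frame of press between 0.015 and 0.025 m and angle between dish's own z axis and vertical below 0.05 rad and linear speed of dish below 0.02 m/s); the robot touches nothing.
It fails at once if the pad or stop squeezes the glass dish with over 60 N (contact force between pad and dish above 60 N or contact force between dish and stop above 60 N).
It fails at once if the dish is tipped by over 0.2 rad or lifted over 20 mm off the bed (angle between dish's own z axis and vertical above 0.2 rad or z of dish in the frame of press above 0.04 m).
It fails at once if a bystander is shoved by over 40 mm (distance of any of bowl, lidded_box, jar, mill, pepper, mug from where it was at the start of the episode above 0.04 m).
It also fails if it takes over 61 s, if anything falls off the work surface, if the arm or the gripper's body presses on something with over 40 N, if the wrist force passes 120 N, or if a joint passes its speed limit or range.

## Working session

There is one attempt and no reset: what is moved stays moved. The work goes in short steps, each a Python script; the robot and the scene stay as the last script left them, time stands still between calls to the robot, and variables do not carry over. Pictures are saved under pics/ and viewed, at most 10 in all, crops included, and the job is handed in when it is done.

```bash
mkdir -p pics
cat > h.py <<'E'
import numpy as np, cv2
from rig import ctrl, read_state, vision
def proj(s,P):
    return cv2.projectPoints(np.array(P,float).reshape(-1,1,3),np.array(s["rvec"],float),np.array(s["tvec"],float),np.array(s["camera_matrix"],float),None)[0].reshape(-1,2)
def back(s,uv,z):
    R=cv2.Rodrigues(np.array(s["rvec"],float))[0];t=np.array(s["tvec"],float).ravel()
    d=R.T@np.linalg.inv(np.array(s["camera_matrix"]))@np.array([uv[0],uv[1],1.]);c=-R.T@t
    return c+d*(z-c[2])/d[2]
E
python3 - <<'E'
from h import *
import pickle
for n in("scene","top"):
    s=vision.snapshot(n);pickle.dump(dict(s),open(n+".pkl","wb"))
    cv2.imwrite(f"pics/{n}.png",cv2.resize(s["frame"][:,:,::-1],(768,576),interpolation=cv2.INTER_CUBIC))
    R=cv2.Rodrigues(np.array(s["rvec"],float))[0];print(n,-R.T@np.array(s["tvec"]).ravel(),R)
st=read_state();print(st["tcp_pos"],st["ee_rot"],st["time_s"],st["grip_width"])
E
```

```text
scene [ 1.38560393 -0.17959856  0.95874884] [[ 0.14606741  0.98911468  0.01778929]
 [ 0.66757302 -0.08528123 -0.73964409]
 [-0.73007573  0.11991355 -0.67276308]]
top [ 0.22784261 -0.03223993  1.60600184] [[-0.01341231 -0.99990101  0.00425256]
 [-0.98713233  0.01256306 -0.15941122]
 [ 0.15934202 -0.00633592 -0.98720311]]
[0.2286999  0.6348299  0.40381044] [-3.14001266e+00  1.27059155e-04  2.79584784e+00] 0.1 0.08772277664398938
```

View pics/scene.png

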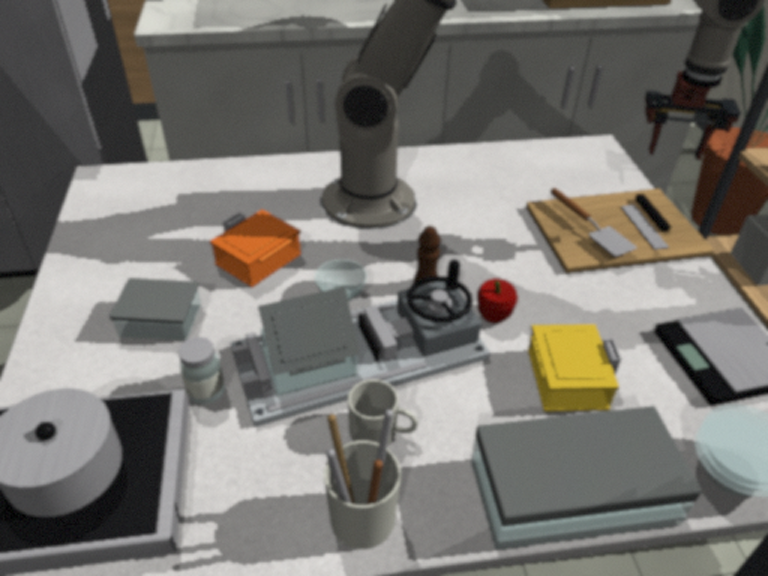

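View pics/top.png

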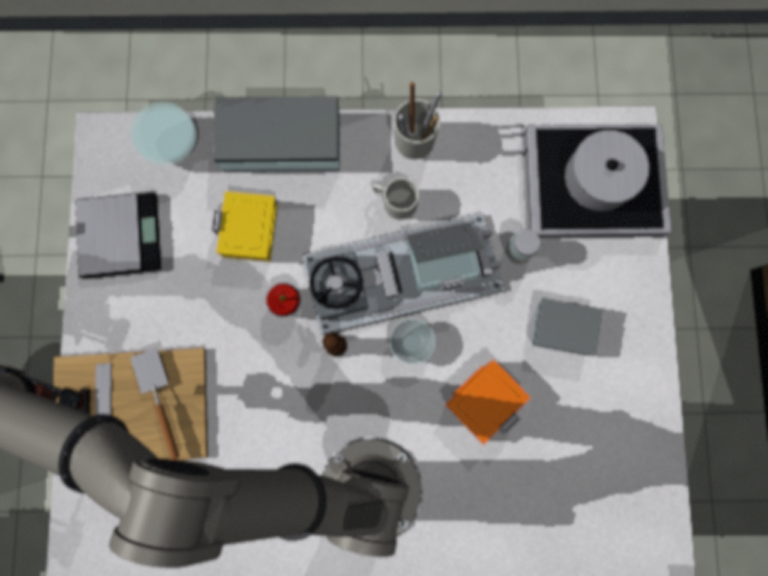

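The clamp, with the dish in it, is at the middle of the top view (x 303–508, y 213–333). The black wheel is at its left end (336,284) and the stop at its right end. The lid is hinged on the upper (+x) side.

Dish candidates in the top view:
- The glass dish in the clamp, (445,255)
- The orange box, (487,402)
- The yellow box, (247,226)
- The lidded box, (567,326)
- The large tray, (277,130)

Only the one in the clamp fits, since it is grey-lidded, open and standing between pad and stop. I'll confirm this in an enlarged crop.

Run:
```python
import pickle,cv2,numpy as np
s=pickle.load(open("top.pkl","rb"));f=s["frame"][:,:,::-1]
cv2.imwrite("pics/ctop.png",cv2.resize(f[135:235,190:350],(800,500),interpolation=cv2.INTER_CUBIC))
s=pickle.load(open("scene.pkl","rb"));f=s["frame"][:,:,::-1]
cv2.imwrite("pics/cscene.png",cv2.resize(f[150:290,150:350],(800,560),interpolation=cv2.INTER_CUBIC))
```

```text
(no output)
```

View pics/ctop.png

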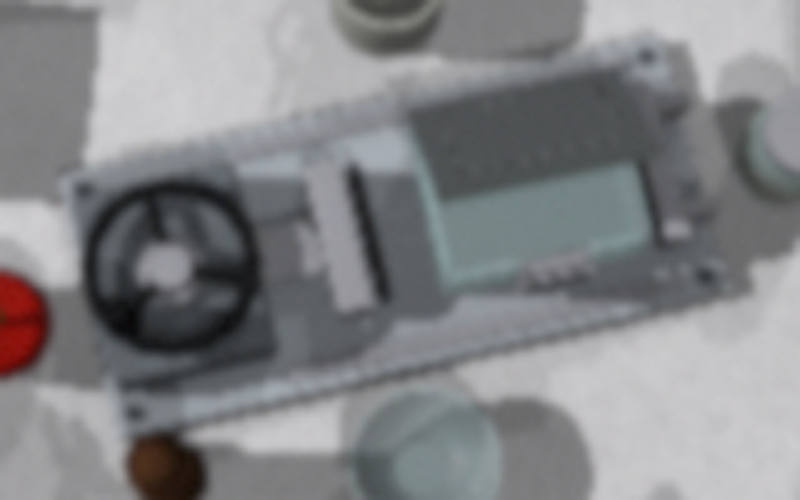

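View pics/cscene.png

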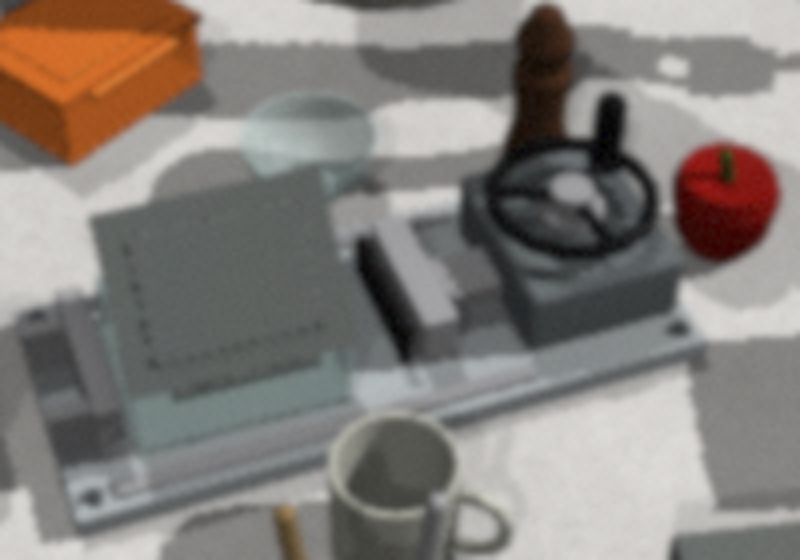

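The crops confirm it: a grey-lidded glass dish with its lid open and the roller catch on the −x edge, at top crop (555,265). The knob is at scene crop (609,130), and the pad is well back from the dish. Next I fit the press pose.

```bash
cat > fit.py <<'E'
from h import *
import pickle
from scipy.optimize import least_squares
T=pickle.load(open("top.pkl","rb"));S=pickle.load(open("scene.pkl","rb"))
ct=lambda u,v:np.array([190+(u+.5)/5-.5,135+(v+.5)/5-.5]); cs=lambda u,v:np.array([150+(u+.5)/4-.5,150+(v+.5)/4-.5])
def w(p,l):
    c,s=np.cos(p[2]),np.sin(p[2]);return np.array([p[0]+c*l[0]-s*l[1],p[1]+s*l[0]+c*l[1],l[2]])
def loc(p,W):
    c,s=np.cos(p[2]),np.sin(p[2]);d=W[:2]-p[:2];return np.array([c*d[0]+s*d[1],-s*d[0]+c*d[1],W[2]])
if __name__=="__main__":
    obs=[(T,ct(62,177),(.1,.23,.02)),(T,ct(657,38),(.1,-.23,.02)),(T,ct(745,290),(-.1,-.23,.02)),(T,ct(122,436),(-.1,.23,.02)),
     (S,cs(78,522),(.1,-.23,.02)),(S,cs(703,350),(.1,.23,.02)),(S,cs(20,315),(-.1,-.23,.02))]
    r=least_squares(lambda p:np.concatenate([proj(s,w(p,l))[0]-o for s,o,l in obs]),[.6,0,.24],loss="soft_l1");p=r.x
    print("press",p);print(np.round(r.fun.reshape(-1,2),2) if r.fun.size==14 else r.fun)
    np.save("press.npy",p)
    P=lambda n,s,uv,z:print(n,np.round(loc(p,back(s,uv,z)),4),"world",np.round(back(s,uv,z),4))
    P("rim c top",T,ct(172,265),.096);P("rim c scene",S,cs(571,198),.096)
    P("hub top",T,ct(163,267),.1);P("knob top S",S,cs(611,100),.150);P("knob base S",S,cs(607,160),.104);P("knob T",T,ct(122,318),.13)
    P("pad T a",T,ct(362,165),.063);P("pad T b",T,ct(388,300),.063);P("dish FL",T,ct(450,283),.08);P("dish FR",T,ct(655,250),.08)
    P("stop",T,ct(640,160),.07);P("stop b",T,ct(662,243),.07)
    P("padS far",S,cs(362,237),.063);P("padS near",S,cs(407,355),.03)
    P("lid edge? S a",S,cs(93,213),.15);P("S b",S,cs(322,168),.15)
E
python3 fit.py
```

```text
press [ 0.51332751 -0.08399168  0.22781215]
[[-0.51 -0.53]
 [ 0.92 -1.5 ]
 [-2.39 -0.42]
 [-0.38  0.34]
 [-0.81 -0.01]
 [ 0.91 -3.15]
 [-2.25 -1.07]]
rim c top [0.0009 0.1624 0.096 ] world [0.4775 0.0744 0.096 ]
rim c scene [0.0047 0.1609 0.096 ] world [0.4816 0.0738 0.096 ]
hub top [0.0003 0.1687 0.1   ] world [0.4755 0.0804 0.1   ]
knob top S [-0.0273  0.2028  0.15  ] world [0.441  0.1075 0.15  ]
knob base S [-0.0154  0.1983  0.104 ] world [0.4535 0.1057 0.104 ]
knob T [-0.0326  0.2026  0.13  ] world [0.4358 0.106  0.13  ]
pad T a [0.0451 0.0145 0.063 ] world [ 0.554  -0.0597  0.063 ]
pad T b [-0.0544  0.0201  0.063 ] world [ 0.4558 -0.0767  0.063 ]
dish FL [-0.0554 -0.0242  0.08  ] world [ 0.4648 -0.1201  0.08  ]
dish FR [-0.0671 -0.1706  0.08  ] world [ 0.4865 -0.2653  0.08  ]
stop [-1.000e-04 -1.791e-01  7.000e-02] world [ 0.5537 -0.2585  0.07  ]
stop b [-0.0621 -0.1786  0.07  ] world [ 0.4932 -0.272   0.07  ]
padS far [-0.0417  0.0186  0.063 ] world [ 0.4685 -0.0753  0.063 ]
padS near [0.0487 0.0191 0.03  ] world [ 0.5565 -0.0544  0.03  ]
lid edge? S a [-0.0404 -0.1698  0.15  ] world [ 0.5123 -0.2585  0.15  ]
S b [-0.0301 -0.0139  0.15  ] world [ 0.4872 -0.1043  0.15  ]
```

```bash
cat >> h.py <<'E'
def wproj(s,pos,rpy):  # give wrist snapshot rvec/tvec
    from scipy.spatial.transform import Rotation as Ro
    M=np.eye(4);M[:3,:3]=Ro.from_euler("xyz",rpy).as_matrix();M[:3,3]=pos
    C=np.linalg.inv(M@np.array(s["T_tool_cam"]))
    s=dict(s);s["rvec"]=cv2.Rodrigues(C[:3,:3])[0];s["tvec"]=C[:3,3];return s
def wsnap(name):
    import pickle
    st=read_state();s=wproj(vision.snapshot("wrist"),st["tcp_pos"],st["ee_rot"])
    pickle.dump(s,open(name+".pkl","wb"));cv2.imwrite(f"pics/{name}.png",cv2.resize(s["frame"][:,:,::-1],(800,600),interpolation=cv2.INTER_CUBIC));return s
E
python3 - <<'E'
from fit import *
p=np.load("press.npy")
print("mill",back(T,(335/1.5,340/1.5),.15),"pepper",back(T,(283/1.5,300/1.5),.07))
for x,y in[(.44,.106),(.478,.025),(.428,.075),(.528,.075),(.478,.125)]:
    print([None if (q:=ctrl.inverse_kinematics([x,y,.293],[np.pi,0,yw])) is None else np.round(q,2) for yw in(np.pi,0)])
W=w(p,(0,0.03,0))
yaw=p[2]+np.pi
ctrl.goto([W[0],W[1],.50],[np.pi,0,yaw])
s=wsnap("w1");print(read_state()["time_s"],read_state()["tcp_pos"])
for l in[(0,.162,.1),(0,.018,.063),(0,-.179,.07)]:print(proj(s,w(p,l))*800/512)
E
```

```text
mill [0.33737651 0.07300995 0.15      ] pepper [0.43901495 0.20097648 0.07      ]
[array([-0.59,  0.27,  0.25,  2.19, -0.1 ,  0.69,  1.3 ]), array([-0.99,  0.34,  0.74,  2.21, -0.35,  0.71, -1.58])]
[array([-0.48,  0.32,  0.36,  2.14, -0.17,  0.71,  1.56]), array([-0.92,  0.45,  0.93,  2.16, -0.52,  0.77, -1.22])]
[array([-0.57,  0.25,  0.29,  2.23, -0.11,  0.68,  1.37]), array([-0.96,  0.31,  0.77,  2.25, -0.34,  0.69, -1.53])]
[array([-0.47,  0.39,  0.26,  2.01, -0.15,  0.76,  1.45]), array([-0.84,  0.48,  0.75,  2.03, -0.46,  0.8 , -1.39])]
[array([-0.57,  0.33,  0.23,  2.1 , -0.11,  0.72,  1.3 ]), array([-0.96,  0.41,  0.72,  2.12, -0.4 ,  0.75, -1.56])]
2.8 [ 0.50677536 -0.05392763  0.49989854]
[[576.25862163 254.36283751]]
[[384.74722137 245.77575994]]
[[138.87609488 247.3928897 ]]
```

View pics/w1.png

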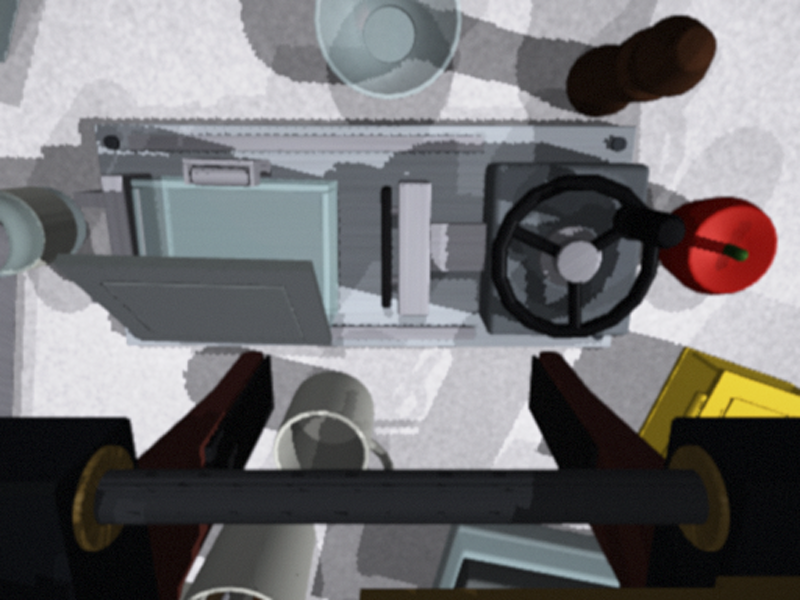

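The wrist view is clear. The rim centre is (575,255), the knob top (665,230), the pad's front edge x≈383, the dish x 135–337, and the lid stands open.

Run:
```python
from fit import *
p=np.load("press.npy");s=pickle.load(open("w1.pkl","rb"))
k=lambda u,v:((u+.5)*.64-.5,(v+.5)*.64-.5)
P=lambda n,uv,z:print(n,np.round(loc(p,back(s,k(*uv),z)),4),"world",np.round(back(s,k(*uv),z),4))
P("bed -x-y",(80,121),.02);P("bed -x+y",(636,126),.02);P("bed +x+y",(611,346),.02)
P("rim",(575,255),.095);P("knobtop",(664,230),.152)
for z in(.056,.06,.064):P("pad z%g"%z,(383,245),z)
P("stop edge outer(103)",(103,185),.07);P("stop inner",(133,185),.07)
P("dish L",(135,200),.08);P("dish R",(337,200),.08);P("dish front R",(337,181),.08)
P("hous",(648,165),.075);P("hous",(486,165),.075)
P("catch",(222,172),.10)
for z in (.14,.16,.17):P("lid edge L %g"%z,(58,257),z);P("lid edge R %g"%z,(312,261),z)
```

```text
bed -x-y [-0.0989 -0.2393  0.02  ] world [ 0.471  -0.3395  0.02  ]
bed -x+y [-0.0947  0.2295  0.02  ] world [0.3692 0.1182 0.02  ]
bed +x+y [0.1036 0.2306 0.02  ] world [0.5622 0.164  0.02  ]
rim [0.0012 0.1626 0.095 ] world [0.4778 0.0747 0.095 ]
knobtop [-0.0259  0.1982  0.152 ] world [0.4433 0.1032 0.152 ]
pad z0.056 [0.0003 0.0161 0.056 ] world [ 0.51   -0.0682  0.056 ]
pad z0.06 [-0.0003  0.0163  0.06  ] world [ 0.5093 -0.0682  0.06  ]
pad z0.064 [-0.001   0.0164  0.064 ] world [ 0.5086 -0.0683  0.064 ]
stop edge outer(103) [-0.0492 -0.2002  0.07  ] world [ 0.5106 -0.2901  0.07  ]
stop inner [-0.0492 -0.1769  0.07  ] world [ 0.5054 -0.2674  0.07  ]
dish L [-0.0386 -0.1719  0.08  ] world [ 0.5146 -0.2602  0.08  ]
dish R [-0.0385 -0.0178  0.08  ] world [ 0.4798 -0.11    0.08  ]
dish front R [-0.0526 -0.0173  0.08  ] world [ 0.466  -0.1128  0.08  ]
hous [-0.0641  0.2184  0.075 ] world [0.4015 0.1143 0.075 ]
hous [-0.0642  0.0955  0.075 ] world [ 0.4292 -0.0054  0.075 ]
catch [-0.06   -0.0969  0.1   ] world [ 0.4768 -0.1919  0.1   ]
lid edge L 0.14 [-0.0063 -0.1983  0.14  ] world [ 0.552  -0.2786  0.14  ]
lid edge R 0.14 [-0.0035 -0.0287  0.14  ] world [ 0.5164 -0.1127  0.14  ]
lid edge L 0.16 [-0.0102 -0.1849  0.16  ] world [ 0.5451 -0.2664  0.16  ]
lid edge R 0.16 [-0.0076 -0.0252  0.16  ] world [ 0.5116 -0.1102  0.16  ]
lid edge L 0.17 [-0.0122 -0.1781  0.17  ] world [ 0.5417 -0.2603  0.17  ]
lid edge R 0.17 [-0.0097 -0.0234  0.17  ] world [ 0.5092 -0.109   0.17  ]
```

```bash
cat > wind.py <<'E'
from h import *
A=np.array([.478,.0745]);Z=.292
def arc(a0,a1,n,feed=.07,log=True):
    for a in np.linspace(a0,a1,n+1)[1:]:
        ctrl.movel([*(A+.05*np.array([np.cos(a),np.sin(a)])),Z],feed=feed)
        if log:
            f=np.array(read_state()["wrist_force"]);t=np.array([np.sin(a),-np.cos(a),0]);r=np.array([np.cos(a),np.sin(a),0])
            print("%.2f tan %.1f rad %.1f z %.1f"%(a,f@t,f@r,f[2]))
E
python3 - <<'E'
from wind import *
a0=np.radians(140.4);k=A+.05*np.array([np.cos(a0),np.sin(a0)])
ctrl.set_gripper(.056)
ctrl.goto([*k,.40],[np.pi,0,np.pi])
print(ctrl.movel([*k,Z],feed=.1,threshold=15))
ctrl.set_gripper(0.0)
st=read_state();print(st["time_s"],st["grip_width"],st["tcp_pos"],st["wrist_force"])
if .02<st["grip_width"]<.028: arc(a0,a0-3.8,19)
st=read_state();print(st["time_s"],st["grip_width"],st["tcp_pos"])
E
```

```text
False
6.1333 0.023438689561718188 [0.4395147  0.10711676 0.29216183] [-1.75379722  4.24868095  1.03354372]
2.25 tan -0.8 rad 3.9 z 5.2
2.05 tan -0.2 rad 4.8 z 5.0
1.85 tan -0.3 rad 3.4 z 3.3
1.65 tan 0.0 rad 2.3 z 4.5
1.45 tan -0.8 rad 1.3 z 4.5
1.25 tan -0.5 rad 0.9 z 5.4
1.05 tan -0.8 rad -0.4 z 6.7
0.85 tan -0.6 rad -0.7 z 6.8
0.65 tan -2.3 rad -2.1 z 7.4
0.45 tan -0.7 rad -3.2 z 7.8
0.25 tan -0.8 rad -3.0 z 8.4
0.05 tan -0.4 rad -4.0 z 8.4
-0.15 tan -1.3 rad -3.7 z 8.4
-0.35 tan -0.8 rad -3.9 z 7.2
-0.55 tan -0.2 rad -3.8 z 6.2
-0.75 tan -1.1 rad -3.1 z 6.1
-0.95 tan -1.4 rad -2.9 z 6.6
-1.15 tan 0.7 rad -3.3 z 6.0
-1.35 tan -0.8 rad -4.0 z 6.3
11.675 0.023494399203346613 [0.48892143 0.02578435 0.29213075]
```

Run:
```python
from wind import *
p=np.load("press.npy")
a0=np.radians(140.4)
arc(a0-3.8,a0-4.6,4)
k=A+.05*np.array([np.cos(a0-4.6),np.sin(a0-4.6)])
ctrl.set_gripper(.05)
ctrl.movel([*k,.37],feed=.2)
from fit import w
W=w(p,(0,-.02,0))
ctrl.goto([W[0],W[1],.50],[np.pi,0,p[2]+np.pi])
wsnap("w2");print(read_state()["time_s"],k)
```

```text
-1.55 tan -0.5 rad -2.2 z 5.5
-1.75 tan -2.7 rad -1.2 z 4.4
-1.95 tan -1.7 rad -1.1 z 4.3
-2.15 tan -2.5 rad -0.3 z 5.8
14.8583 [0.45065063 0.03264296]
```

View pics/w2.png

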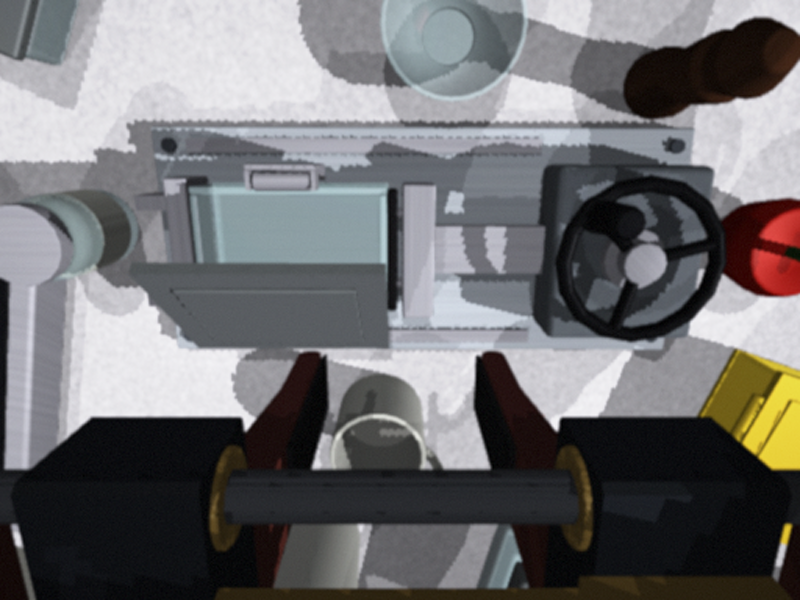

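The pad is now at the dish (x≈388) and the dish is near the stop (x≈188). I'll measure the pad-to-jaw gap in both pictures to get the compression.

Run:
```python
from fit import *
p=np.load("press.npy")
for n,y0 in(("w1",.014),("w2",-.03)):
    s=pickle.load(open(n+".pkl","rb"));g=cv2.cvtColor(s["frame"],cv2.COLOR_RGB2GRAY).astype(np.float32)
    # rectify plane z=.064 in press frame: 0.5mm/px
    ys=np.arange(-.21,.06,.0005);xs=np.arange(-.045,-.020,.001)
    G=np.array([w(p,(x,y,.064)) for x in xs for y in ys]);q=proj(s,G).astype(np.float32).reshape(len(xs),len(ys),2)
    r=cv2.remap(g,q[...,0],q[...,1],cv2.INTER_LINEAR).mean(0)
    for a,b in((-.205,-.155),(y0-.035,y0+.045)):
        m=(ys>=a)&(ys<=b);print(n,a,r[m][::2].astype(int).tolist())
```

```text
w1 -0.205 [103, 102, 104, 106, 106, 106, 104, 102, 101, 100, 101, 104, 106, 106, 104, 98, 85, 66, 48, 38, 36, 41, 56, 82, 110, 128, 138, 141, 132, 113, 100, 97, 97, 97, 97, 97, 97, 97, 98, 101, 107, 116, 123, 127, 128, 129, 135, 147, 160, 165]
w1 -0.021000000000000005 [144, 121, 100, 96, 100, 101, 102, 102, 102, 101, 102, 102, 102, 102, 101, 101, 101, 101, 102, 101, 101, 101, 101, 101, 101, 101, 101, 101, 101, 101, 102, 101, 101, 100, 98, 82, 52, 27, 17, 19, 20, 21, 24, 33, 52, 78, 88, 90, 91, 96, 120, 150, 168, 174, 174, 177, 181, 182, 181, 180, 180, 180, 179, 179, 179, 180, 180, 179, 178, 178, 178, 181, 184, 184, 179, 158, 124, 105, 99, 100]
w2 -0.205 [98, 105, 111, 113, 115, 116, 115, 114, 112, 109, 107, 108, 109, 110, 110, 107, 99, 82, 65, 65, 89, 117, 134, 143, 143, 132, 115, 105, 104, 105, 105, 105, 105, 105, 107, 112, 121, 132, 147, 163, 172, 173, 170, 165, 159, 155, 154, 153, 154, 154]
w2 -0.065 [156, 156, 156, 156, 156, 156, 156, 156, 156, 156, 156, 156, 156, 156, 156, 156, 156, 156, 157, 156, 157, 157, 156, 156, 156, 156, 156, 155, 153, 155, 166, 179, 188, 190, 181, 141, 81, 37, 18, 20, 21, 22, 28, 43, 64, 85, 88, 87, 96, 122, 155, 162, 165, 167, 170, 174, 173, 171, 171, 171, 171, 170, 170, 171, 172, 171, 170, 169, 170, 171, 174, 177, 178, 169, 146, 116, 106, 105, 105, 106]
```

Run:
```python
from wind import *
from fit import w
p=np.load("press.npy")
a0=np.radians(140.4)-4.6
k=A+.05*np.array([np.cos(a0),np.sin(a0)])
ctrl.goto([*k,.37],[np.pi,0,np.pi])
print(ctrl.movel([*k,Z],feed=.1,threshold=15))
ctrl.set_gripper(0.0);print(read_state()["grip_width"])
arc(a0,a0-.5,4)
k=A+.05*np.array([np.cos(a0-.5),np.sin(a0-.5)])
ctrl.set_gripper(.05)
ctrl.movel([*k,.37],feed=.2)
W=w(p,(0,-.025,0))
ctrl.goto([W[0],W[1],.50],[np.pi,0,p[2]+np.pi])
s=wsnap("w3");print(read_state()["time_s"],k)
g=cv2.cvtColor(s["frame"],cv2.COLOR_RGB2GRAY).astype(np.float32)
ys=np.arange(-.21,.06,.0005);xs=np.arange(-.045,-.020,.001)
q=proj(s,[w(p,(x,y,.064)) for x in xs for y in ys]).astype(np.float32).reshape(len(xs),len(ys),2)
r=cv2.remap(g,q[...,0],q[...,1],cv2.INTER_LINEAR).mean(0)
for a,b in((-.205,-.155),(-.065,.015)):
    m=(ys>=a)&(ys<=b);print(a,r[m][::2].astype(int).tolist())
```

```text
False
0.0238023677553753
-2.27 tan -2.7 rad 3.2 z 3.8
-2.40 tan -3.9 rad 3.0 z 3.4
-2.52 tan -2.3 rad 3.4 z 6.8
-2.65 tan -3.5 rad 4.3 z 6.2
20.2333 [0.43393133 0.05087898]
-0.205 [97, 103, 109, 111, 113, 113, 111, 109, 107, 104, 104, 105, 106, 108, 114, 126, 143, 152, 153, 147, 136, 118, 106, 103, 103, 104, 104, 104, 104, 105, 105, 105, 107, 118, 139, 158, 166, 167, 164, 159, 155, 152, 152, 153, 152, 152, 152, 153, 152, 152]
-0.065 [155, 155, 154, 154, 154, 154, 154, 154, 155, 154, 154, 154, 154, 154, 155, 154, 154, 154, 154, 155, 155, 155, 154, 152, 152, 163, 175, 185, 189, 185, 157, 96, 43, 16, 18, 20, 21, 26, 38, 60, 83, 88, 87, 95, 120, 152, 161, 163, 165, 169, 172, 171, 170, 169, 170, 169, 168, 168, 169, 170, 169, 168, 167, 168, 169, 172, 175, 176, 167, 144, 115, 104, 103, 104, 104, 104, 104, 104, 104, 105]
```

View pics/w3.png

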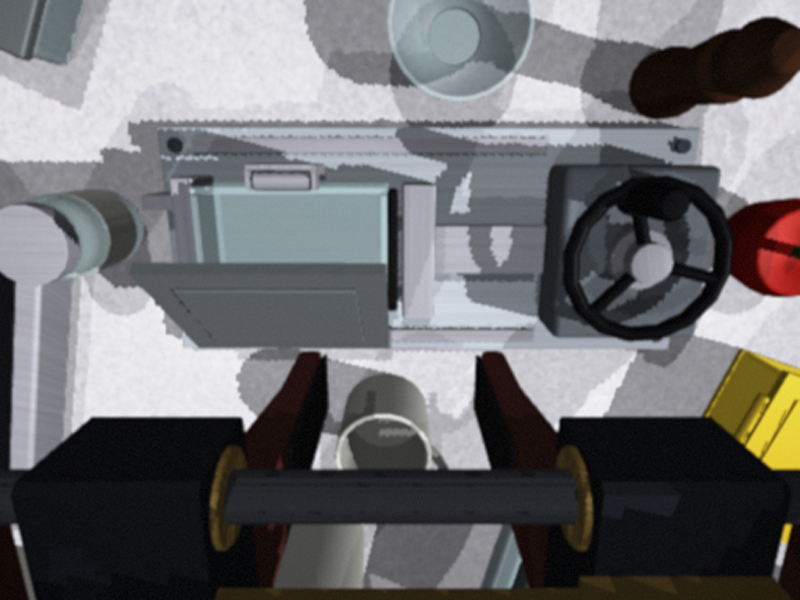

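The dish has slid about 4 mm and just closed the dark gap at the stop (x≈190). Pad compression is only about 2 mm, so I wind on 0.5 rad and measure again.

```bash
cat > more.py <<'E'
from wind import *
from fit import w
import sys
p=np.load("press.npy")
done,d,name=float(sys.argv[1]),float(sys.argv[2]),sys.argv[3]
a0=np.radians(140.4)-done
k=A+.05*np.array([np.cos(a0),np.sin(a0)])
ctrl.goto([*k,.37],[np.pi,0,np.pi])
print(ctrl.movel([*k,Z],feed=.1,threshold=15))
ctrl.set_gripper(0.0);print(read_state()["grip_width"])
arc(a0,a0-d,5)
k=A+.05*np.array([np.cos(a0-d),np.sin(a0-d)])
ctrl.set_gripper(.05)
ctrl.movel([*k,.37],feed=.2)
W=w(p,(0,-.025,0))
ctrl.goto([W[0],W[1],.50],[np.pi,0,p[2]+np.pi])
s=wsnap(name);print(read_state()["time_s"],k)
g=cv2.cvtColor(s["frame"],cv2.COLOR_RGB2GRAY).astype(np.float32)
ys=np.arange(-.21,.06,.0005);xs=np.arange(-.045,-.020,.001)
q=proj(s,[w(p,(x,y,.064)) for x in xs for y in ys]).astype(np.float32).reshape(len(xs),len(ys),2)
r=cv2.remap(g,q[...,0],q[...,1],cv2.INTER_LINEAR).mean(0)
for a,b in((-.205,-.155),(-.065,.015)):
    m=(ys>=a)&(ys<=b);print(a,r[m][::2].astype(int).tolist())
E
python3 more.py 5.1 .5 w4
```

```text
False
0.023576581123091217
-2.75 tan -3.5 rad 2.6 z 4.8
-2.85 tan -4.5 rad 2.7 z 6.8
-2.95 tan -4.9 rad 3.1 z 6.8
-3.05 tan -6.3 rad 1.8 z 7.0
-3.15 tan -5.5 rad 1.6 z 8.2
26.0 [0.42800159 0.07489825]
-0.205 [95, 101, 107, 109, 110, 110, 109, 108, 105, 104, 103, 104, 105, 108, 115, 130, 146, 153, 152, 143, 129, 112, 103, 101, 101, 102, 102, 102, 103, 103, 103, 103, 106, 120, 142, 158, 164, 164, 161, 155, 151, 150, 150, 150, 150, 151, 151, 151, 151, 151]
-0.065 [153, 153, 153, 153, 153, 153, 153, 154, 153, 153, 153, 153, 153, 153, 153, 154, 154, 154, 154, 154, 153, 153, 152, 151, 152, 164, 176, 185, 187, 174, 130, 73, 33, 16, 16, 15, 16, 33, 67, 114, 149, 159, 162, 163, 167, 170, 169, 168, 168, 168, 167, 167, 167, 167, 168, 168, 167, 166, 166, 167, 170, 174, 176, 171, 154, 125, 111, 105, 103, 103, 103, 103, 103, 103, 103, 102, 102, 103, 106, 111]
```

Jaw and pad now show a compression of about 6.7 mm (≈17 N), with the dish at the stop. Next I press the lid down, following its arc from behind the raised edge.

```bash
cat > lid.py <<'E'
from wind import *
from fit import w
p=np.load("press.npy");O=[np.pi,0,p[2]+np.pi]
def tip(th,r=.085,dz=0):
    x=.063-r*np.cos(th)+.008*np.sin(th)+.010; z=.08+r*np.sin(th)+.008*np.cos(th)+dz
    return w(p,(x,-.107,z+.182))
if __name__=="__main__":
    ctrl.set_gripper(0.0)
    a=tip(1.15);ctrl.goto([a[0],a[1],a[2]+.05],O)
    for th in np.arange(1.15,.19,-.1):
        ctrl.movel(tip(th),feed=.1);print(round(th,2),np.round(read_state()["wrist_force"],1))
    for th,dz in((.1,0),(.05,0),(0,0),(0,-.002),(0,-.004),(0,-.006)):
        h=ctrl.movel(tip(th,dz=dz),feed=.03,threshold=22);st=read_state();print(th,dz,h,np.round(st["wrist_force"],1),round(st["tcp_pos"][2]-.182,4))
        if h:break
    ctrl.wait(.3)
    st=read_state();ctrl.movel([st["tcp_pos"][0],st["tcp_pos"][1],.42],feed=.15)
    W=w(p,(0,-.025,0));ctrl.goto([W[0],W[1],.50],O)
    wsnap("w5");print(read_state()["time_s"],read_state()["wrist_force"])
E
python3 lid.py
```

```text
1.15 [-0.3 -0.4  0.4]
1.05 [0.4 1.2 0.5]
0.95 [-0.3 -0.5  1.1]
0.85 [-0.5  0.5  0.4]
0.75 [ 1.   0.3 -0.3]
0.65 [-0.1 -1.   0.4]
0.55 [ 0.8  0.  -0.4]
0.45 [-0.5 -0.1 -0.3]
0.35 [0.5 0.1 0.2]
0.25 [-0.3 -0.2  0.1]
0.1 0 False [0.4 0.1 0.9] 0.0962
0.05 0 False [ 0.2 -0.9  1.5] 0.092
0 0 True [-2.3  1.2 10.1] 0.0888
33.525 [-0.44484928 -0.98538295 -0.28743713]
```

View pics/w5.png

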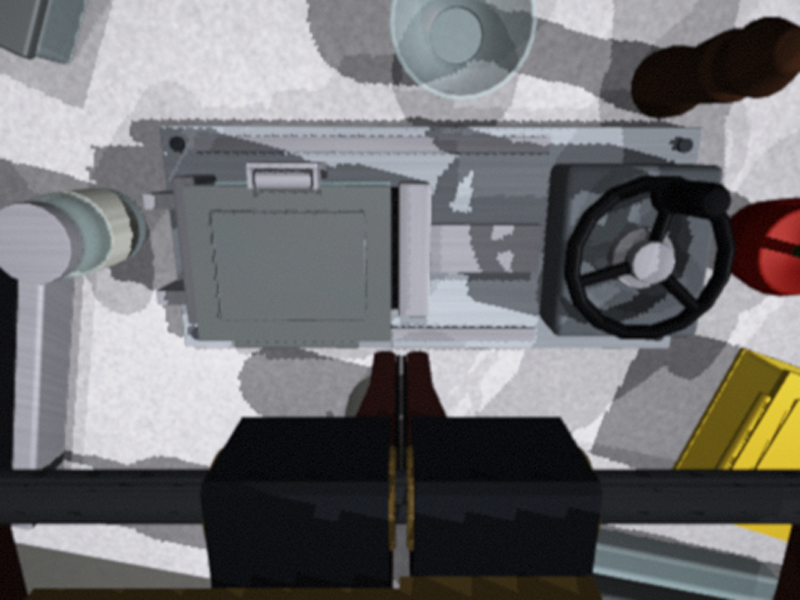

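The lid lies flat behind the catch (x 180–392, y 183–340), the pad is still compressed, and the knob is free. As a check, I press again lightly and read the lid height.

Run:
```python
from lid import *
a=tip(0,dz=.02);ctrl.goto([a[0],a[1],a[2]+.05],O);ctrl.movel(a,feed=.1)
for t in(4,22):
    h=ctrl.movel(tip(0,dz=-.006),feed=.02,threshold=t);st=read_state();print(h,np.round(st["wrist_force"],1),round(st["tcp_pos"][2]-.182,4))
ctrl.wait(.2)
st=read_state();ctrl.movel([st["tcp_pos"][0],st["tcp_pos"][1],.45],feed=.15)
ctrl.wait(.5);s=wsnap("w6");s5=vision.snapshot("scene");cv2.imwrite("pics/s2.png",cv2.resize(s5["frame"][150:290,150:350,::-1],(800,560),interpolation=cv2.INTER_CUBIC))
print(read_state()["time_s"])
```

```text
True [-0.9  0.8  5.7] 0.0889
True [-3.5  2.1 11.6] 0.0888
38.2083
```

View pics/s2.png

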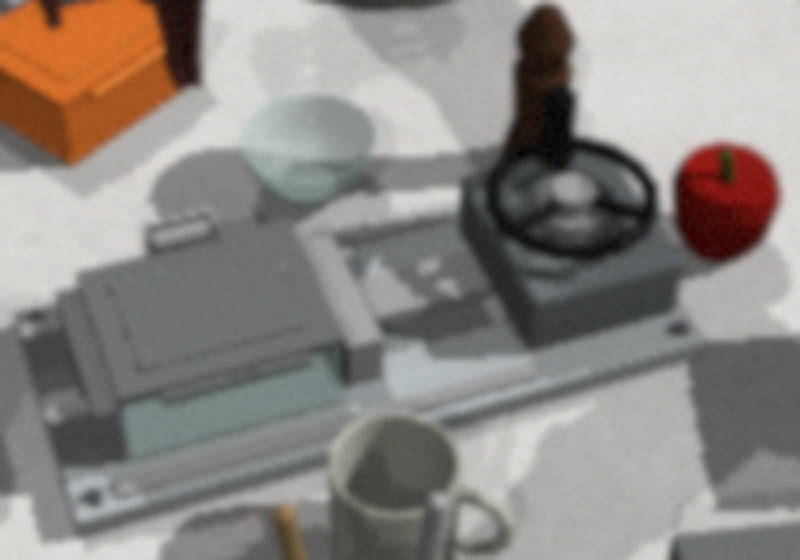

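The lid is hard at 0.0889 m, where a shut lid's top should be at 0.088 m. The scene crop shows the dish shut under the catch (180,230), clamped between stop and pad, with the bystanders unmoved. I'm handing the job in.

```bash
python3 -c "
from rig import ctrl
print(ctrl.close_job())"
```

```text
the job is handed in; nothing more can be done
None
```

I handed the job in at about 38 s: the dish is clamped against the stop at an estimated 17 N and its lid is snapped shut, with the bystanders where they were; the judge's result was not shown.

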